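# Change the setting die in the bench anvil

### The job

Get the bench anvil ready for setting press studs. Pull the black blanking plug out of the anvil's socket and put it in the aluminium tray; then take the setting die with the thick round head out of the leaning wooden rack and lower it, held all the way and not dropped, into the anvil's tapered socket, so that it stands upright, fully home with its collar flat on the anvil, and let go of it. Leave the other two dies in the rack and do not disturb the other things on the table.

Things in the scene. Friction and masses are not known exactly. Their poses are not given: they have to be found in the camera images.
- anvil: Fixed bench anvil of dark steel: a square foot 130 x 130 mm, 12 mm thick, bearing a round body 100 mm across; its flat top is 60 mm above the table. Origin at the centre of its underside, z up.
- anvil_mouth (a point): Centre of the mouth of the anvil's tapered socket, level with its flat top; z up. The socket is a vertical cone 33 mm across at the mouth whose width shrinks 0.45 mm per mm of depth and is 44 mm deep: it matches the dies' shanks with about 0.5 mm to spare all round. At the start the plug stands in it.
- plug: Loose black plastic blanking plug, about 60 g: tapered stub 30 mm long (18 mm across at its tip, 31 mm at the top), then a flange 42 mm across and 5 mm thick, then an upright round knob 22 mm across and 32 mm tall; 67 mm in all. It stands in the socket without sticking, its flange on the anvil's top. Origin at the centre of the stub's tip, z along its axis towards the knob.
- plug_knob (a point): Point on the plug's axis in its knob, 58 mm from the tip and 23 mm above the flange's upper face; here it is gripped.
- tray: Fixed open aluminium tray, 150 x 150 mm outside, 30 mm high, walls and floor 4 to 5 mm. Origin at the centre of its underside, z up.
- rack: Fixed wooden die rack, 241 mm long along its y axis. Its face, a board 80 mm deep, leans 35 degrees towards the rack's -x side (the robot) and has three holes in a row along y, 70 mm apart. A die hangs in each, its collar on the face and its axis square to it, head towards the robot; it pulls out freely along its axis. Origin at the centre of the underside, z up.
- rack_mid (a point): Centre of the middle hole on the rack's face, 85 mm above the table, straight over the rack's origin; axes as the rack's.
- die: The setting die to be used, loose, about 400 g, steel, in any one of the three holes. It has a conical steel shank 40 mm long, 14 mm across at the tip and 32 mm across at the top, then a round collar 44 mm across and 6 mm thick, then a head 42 mm tall; 88 mm in all. Its head is a round bar 30 mm across with a flat end. Origin at the centre of the shank's tip, z along its axis to the head.
- die_grip (a point): Point on the die's axis in the middle of its head's grip, 70 mm from the shank's tip, 24 mm above the collar's upper face and 18 mm below the end of the head.
- die_seat (a point): Point on the die's axis at the underside of its collar, 40 mm from the tip; it meets the socket's mouth when the die is home.
- flat_die: Another die in the rack, to be left there. Same shank and collar, but a flat slab head 34 x 12 mm, thin along its y axis. Origin and axes as for the die.
- slim_die: Another die in the rack, to be left there. Same shank and collar, but a slim round head 14 mm across. Origin and axes as for the die.
- cone_a: Bystander: thread cone standing at the left far side, 62 mm across, 126 mm tall. Origin at the centre of its underside.
- cone_b: Bystander: thread cone like the other, standing at the right far side.
- dish: Bystander: low steel pin dish, 90 mm across, 28 mm high, between the robot and the rack, to the right. Origin at the centre of its underside.
- tin: Bystander: low aluminium tin, 66 mm across, 40 mm high, between the robot and the rack, to the left. Origin at the centre of its underside.
There are look-alikes about, which are no part of the job. What is shaped like the die but blue or yellow is not meant.

How it is judged:
By the outcome, as a careful person would: the job done as asked, in the order asked, and still so for the second after the job is handed in, with the robot touching nothing.
It also fails if it takes over 69 s, if anything falls off the work surface, if the arm or the gripper's body presses on something with over 40 N, if the wrist force passes 120 N, or if a joint passes its speed limit or range.

### The arm

A 7-joint arm with a two-finger parallel gripper is mounted at the origin on the work surface. World frame = base frame: x ahead of the robot, y to its left, z up, the work surface at z = 0. Lengths are in m, angles in rad, forces in N, time in s.
With the tool pointing down it reaches from about 0.4 to 0.85 m from the base axis. Payload 4.5 kg.
Tool frame: the origin (TCP) lies at the very end of the fingers, on their centre line; the grasp point (between the pads) lies 19 mm behind it; z points along the fingers, y is the line along which they close (so a half turn about z gives the same grasp; the last joint's range is limited). The gripper opens to 88 mm and grips with 3 to 60 N. Pads are 18 mm wide; open, the fingers measure 123 mm over their backs; the gripper's body (75 mm by 187 mm) begins 45 mm behind the grasp point.
Start: joints at [1.275, 0.689, -0.195, 1.565, 0.157, 0.902, -0.215], TCP at [0.202, -0.591, 0.239] pointing down, gripper open.
Joint ranges: [-3.01, 3.01], [-0.46, 2.08], [-1.47, 1.51], [0.13, 2.56], [-1, 4.14], [0.04, 2.09], [-2.66, 2.66]. Speed limits (rad/s): [2.57, 2.57, 3.14, 3.14, 3.14, 3.14, 3.14].

### API

Orientations are given as a unit quaternion [x, y, z, w].
In Python, from plant import r, optics gives the robot as it stands.
- The arm moves only by the tool servo_tool, never from a script. Its arguments are lists of equal length, an entry for each row: "translation": the shift along the tool's x, y, z in m, a list of three; "turn": the turn, a rotation vector about the tool's x, y, z in rad, a list of three. In form: {"translation": [[dx, dy, dz], ...], "turn": [[rx, ry, rz], ...]}. A call has 1 to 10 rows; each row shifts and turns the commanded pose from where the row before left it, along the tool's axes as they then stand; what a row does not reach is not made up. A row lasts 1/8 s, in which the tool goes at most 62.5 mm and 10.7 degrees, less where a joint would pass 70% of its speed; a pose out of reach is approached as far as the arm can. A call is refused whole if a number of a shift passes 0.0625 or a number of a turn 0.188, either way. A call with a gripper value outside its range is refused whole. "grip" is the opening, from 0 (shut) to 1 (fully open), set as the call begins (left out, the last holds). The fingers move at their own pace and stop on an object; "grip_force" is the grip in N (left out, the last holds). Time passes only in rows, so rows that do not move let the fingers close. It gives the time, the measured TCP pose, the force, the opening and the grip force at its end, in the units of the state.
- r.get_state(): the state, without advancing time (a new reading comes with each control period).
- optics.snapshot(name): name is "scene" or "top" or "wrist"; returns a dict with "img" (480x640x3 uint8, red, green, blue), "z_map" (480x640 float32, m along the optical axis (not along the pixel's ray), 0 where there is no reading), "mtx" (3x3 intrinsics, pixels), "k1" (the pictures are not rectified: a ray, as slopes to the right and down, at radius r is drawn at 1 + k1 r^2 times it, then the intrinsics apply), "R" (3x3) and "t" (3): a world point X has camera coordinates R X + t. Camera axes: x right, y down, z forward; pixel columns grow to the right and rows downward; lengths in m; the calibration is good to about 2 mm. A picture is of the moment at which its call begins.
- r.finish_job(): hands the job in; it is judged then, once.
The state is a dict: "clock": time; "q": joint angles; "qd": joint speeds; "joint_torque": joint torques, N m; "tool_pos": TCP position; "eef_rot": TCP orientation; "contact_force": force on the tool from outside, world axes, zero at the start; "moment": the same for the moment, N m; "opening": opening from 0.0 (shut) to 1.0 (fully open); "finger_force": force on a finger pad.
Only numpy, scipy, OpenCV 4.12 (cv2) and the standard library are available. Lean on these libraries where they do the work, as an engineer would, in place of code of your own. Each camera call takes 0.05 s, during which the arm holds its last target. There are 200 camera calls.

## Working session

There is one attempt and no reset: what is moved stays moved. The work goes in short steps, Python scripts to look and compute and a tool call to move; the robot and the scene stay as the last step left them, time stands still between calls to the robot, and variables do not carry over. Pictures are saved under pics/ and viewed, at most 10 in all, crops included, and the job is handed in when it is done.

Besides the shell and the picture viewer there is one more tool, called after "Request:" as a command line: name --argument value ..., lists and objects as JSON in quotes. servo_tool: Moves the arm, as the interface text tells. Its arguments: {"type":"object","properties":{"translation":{"type":"array"},"turn":{"type":"array"},"grip":{"type":"number"},"grip_force":{"type":"number"}},"required":["translation","turn"]}

```bash
mkdir -p pics; ls
cat > h.py <<'E'
import numpy as np, cv2
from plant import r, optics
from scipy.spatial.transform import Rotation as Ro
def snap(n,save=None):
    s=optics.snapshot(n)
    if save: cv2.imwrite('pics/'+save,s['img'][:,:,::-1])
    np.savez('/tmp/'+n+'.npz',**s)
    return s
def load(n): return dict(np.load('/tmp/'+n+'.npz'))
def ray(s,u,v):
    m=s['mtx']; k=float(s['k1'])
    p=cv2.undistortPoints(np.array([[[u,v]]],float),m,np.array([k,0,0,0,0.]))[0,0]
    return -s['R'].T@s['t'], s['R'].T@np.array([p[0],p[1],1.])
def onz(s,u,v,z):
    c,d=ray(s,u,v); return c+d*(z-c[2])/d[2]
def dep(s,u,v,w=1):
    u,v=int(round(u)),int(round(v)); a=s['z_map'][v-w:v+w+1,u-w:u+w+1]; a=a[a>0]
    c,d=ray(s,u,v); return c+d*np.median(a) if len(a) else None
def cloud(s):
    m=s['mtx']; k=float(s['k1']); v,u=np.mgrid[0:480,0:640]
    p=cv2.undistortPoints(np.stack([u,v],-1).reshape(-1,1,2).astype(float),m,np.array([k,0,0,0,0.]))[:,0]
    d=s['z_map'].reshape(-1,1); P=(np.c_[p,np.ones(len(p))]*d-s['t'])@s['R']
    P[d[:,0]==0]=np.nan
    return P.reshape(480,640,3)
def tri(rays):
    A=0;b=0
    for c,d in rays:
        d=d/np.linalg.norm(d);M=np.eye(3)-np.outer(d,d);A=A+M;b=b+M@c
    return np.linalg.solve(A,b)
E
python3 - <<'E'
from h import *
for n in ['scene','top']:
    s=snap(n,n+'0.png'); print(n,-s['R'].T@s['t'],s['R'][2],s['mtx'][0,0],s['k1'])
st=r.get_state(); print(st)
E
```

```text
pics
scene [1.39298631 0.03296812 0.80530554] [-0.7568576   0.0112531  -0.65348293] 574.169846472087 0.026576919108103083
top [0.36541627 0.02776367 1.2321914 ] [ 0.14851027 -0.00941583 -0.98886604] 504.0832382915206 0.034329558905770004
{'clock': 0.1, 'q': array([ 1.27476675,  0.68988792, -0.19453356,  1.56620408,  0.15729282,
        0.90251625, -0.21511406]), 'qd': array([-1.19125129e-03, -1.46919620e-03,  5.18136313e-04, -4.79151998e-03,
       -3.76877452e-04, -4.22480920e-05,  6.12102424e-04]), 'joint_torque': array([-3.14024204e-03, -5.28500283e+01, -1.27149191e+00, -1.53839475e+01,
       -5.25394140e-02,  1.93656015e-03,  6.06755862e-05]), 'tool_pos': array([ 0.20221349, -0.59079722,  0.23800777]), 'eef_rot': array([ 9.86426786e-01,  1.64199681e-01, -1.85762114e-04, -7.90935843e-04]), 'contact_force': array([-0.0766283 , -0.05105493, -0.31973709]), 'moment': array([-0.01410709, -0.00367606,  0.01764707]), 'finger_force': 0.0, 'opening': 1.000092336916797}
```

View pics/scene0.png

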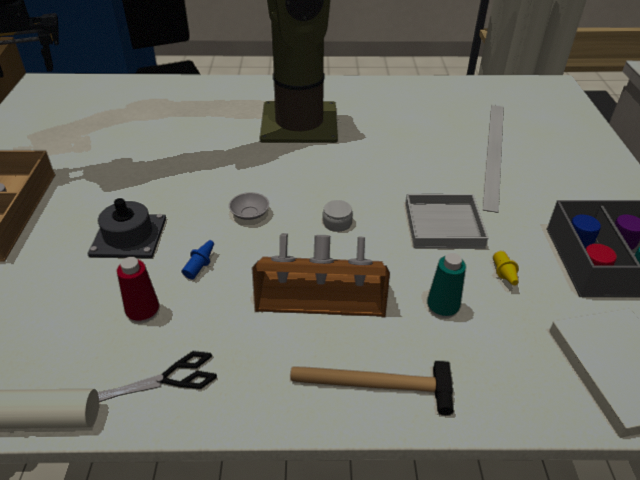

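View pics/top0.png

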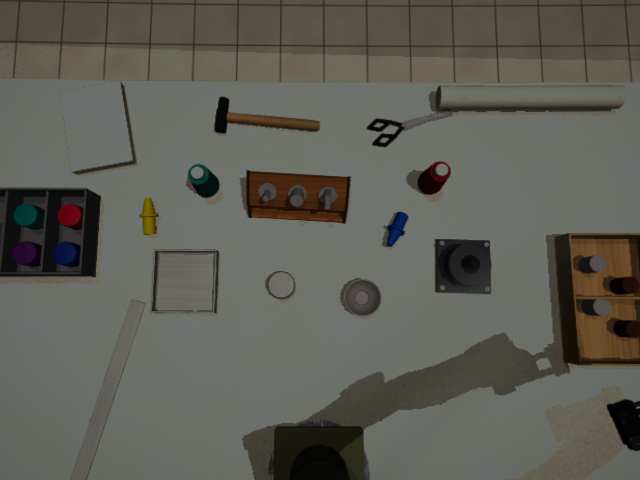

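Scene: the anvil with the black plug is at about (125,225), the tray at (445,220) and the rack at (320,285), with dies at (283,245), (322,248) and (361,250). Blue (200,258) and yellow (507,268) are decoys. Top view: knob (470,263), tray (185,280), dies (266,190), (297,196), (328,198). The middle die looks the thickest, so I'll check it in an enlarged crop and measure.

Run:
```python
from h import *
a=load('scene');b=load('top')
A=cv2.resize(a['img'][220:320,245:395],None,fx=4,fy=4,interpolation=2)[:,:,::-1]
B=cv2.resize(b['img'][160:230,240:355],(600,365//1),interpolation=2)[:,:,::-1]
B=B[:200+0] if 0 else B
out=np.vstack([A,B])
out=cv2.resize(out,(470,599)); cv2.imwrite('pics/crop.png',np.clip(out*1.6,0,255))
P=cloud(b)
def st(m,name):
    q=P[m]; q=q[~np.isnan(q[:,0])]; print(name,len(q),np.median(q,0).round(4),q.min(0).round(4),q.max(0).round(4))
    return q
# anvil body top: height ~0.06
def box(x0,x1,y0,y1):
    m=np.zeros((480,640),bool); m[y0:y1,x0:x1]=True; return m
z=P[:,:,2]
W=box(430,495,235,298)
for lo,hi in [(0.005,.02),(.05,.063),(.063,.075),(.085,.11)]:
    q=st(W&(z>lo)&(z<hi),f'anvil {lo}')
    print((q.min(0)+q.max(0))/2)
q=st(box(148,222,244,318)&(z>.02),'tray'); print((q.min(0)+q.max(0))/2)
R=box(242,355,165,226)
q=st(R&(z>.03),'rack')
for n,x in [('L',266),('M',297),('R',328)]:
    q=P[175:215,x-14:x+14].reshape(-1,3); q=q[q[:,2]>.095]; print(n,len(q),np.nanmedian(q,0),np.nanmax(q,0))
```

```text
anvil 0.005 1270 [ 0.4581 -0.3212  0.012 ] [ 0.4009 -0.4242  0.005 ] [ 0.5528 -0.2724  0.0199]
[ 0.47681401 -0.3483129   0.01248842]
anvil 0.05 1143 [ 0.4761 -0.3485  0.0594] [ 0.4272 -0.4002  0.0501] [ 0.5259 -0.302   0.063 ]
[ 0.47655857 -0.3510835   0.05655715]
anvil 0.063 211 [ 0.4708 -0.3437  0.0647] [ 0.4293 -0.3952  0.063 ] [ 0.5226 -0.3023  0.0742]
[ 0.47595442 -0.34876604  0.06861162]
anvil 0.085 83 [ 0.4766 -0.3503  0.0958] [ 0.4659 -0.3615  0.085 ] [ 0.4868 -0.3393  0.1015]
[ 0.47636052 -0.35040374  0.09325815]
tray 557 [0.4381 0.3316 0.0286] [0.3632 0.2449 0.02  ] [0.5123 0.3952 0.0378]
[0.43774305 0.32006059 0.02890659]
rack 3539 [0.6422 0.0515 0.0934] [ 0.5934 -0.0693  0.0306] [0.6871 0.1739 0.1359]
L 345 [0.66282047 0.12256126 0.10085251] [0.67562459 0.1556174  0.13049711]
M 521 [0.6557117  0.0529643  0.10499975] [0.67691389 0.08401115 0.13262871]
R 459 [ 0.65671841 -0.01720016  0.10289989] [0.67797192 0.01253708 0.13585324][ WARN:0@0.335] global loadsave.cpp:1063 imwrite_ Unsupported depth image for selected encoder is fallbacked to CV_8U.
```

View pics/crop.png

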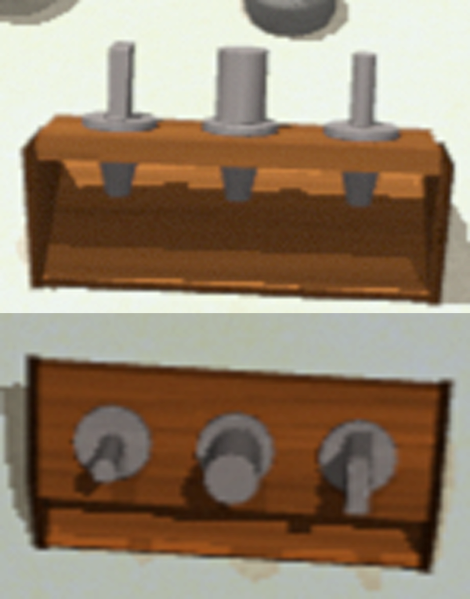

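Candidates in the top view: (266,190) is slim round, (297,196) is a thick round bar and (328,198) is a flat slab. The crop confirms that the middle die, at scene (322,248), is the one. Next I'll check the heights by two-view triangulation and get the rack's yaw and die axis.

Run:
```python
from h import *
S=load('scene');T=load('top')
def mask_c(s,x0,x1,y0,y1,f):
    P=cloud(s)[y0:y1,x0:x1]; m=f(P); v,u=np.nonzero(m); return u.mean()+x0,v.mean()+y0,len(u)
# knob by darkness: top view & scene view blobs of depth z>0.09
f=lambda P:(P[:,:,2]>.092)
t=mask_c(T,430,495,235,298,f); s=mask_c(S,90,165,195,255,f)
print(t,s,tri([ray(T,*t[:2]),ray(S,*s[:2])]))
# face plane
for n,s,b in [('top',T,(248,350,172,222)),('scene',S,(252,390,255,315))]:
    P=cloud(s)[b[2]:b[3],b[0]:b[1]]; I=s['img'][b[2]:b[3],b[0]:b[1]].astype(int)
    w=(I[:,:,0]-I[:,:,2]>40)&(P[:,:,2]>.05); q=P[w]; q=q[~np.isnan(q[:,0])]
    best=0;rng=np.random.default_rng(0)
    for _ in range(500):
        a=q[rng.choice(len(q),3,0)]; nn=np.cross(a[1]-a[0],a[2]-a[0]); nn/=np.linalg.norm(nn)+1e-9
        i=abs((q-a[0])@nn)<.002
        if i.sum()>best: best=i.sum();I0=i
    c=q[I0].mean(0);nn=np.linalg.svd(q[I0]-c)[2][2]; nn*=np.sign(nn[2])
    print(n,best,len(q),c,nn,'lean',np.degrees(np.arccos(nn[2])),'yaw',np.degrees(np.arctan2(-nn[1],-nn[0])))
    if n=='top':
        # head end: points far above plane
        Pa=cloud(T)[172:222,248:350].reshape(-1,3); h=(Pa-c)@nn
        e=Pa[(h>.043)&(h<.06)&(abs(Pa[:,1]-.053)<.03)]; hh=(e-c)@nn; print('end',len(e),e.mean(0),(e.min(0)+e.max(0))/2,np.median(hh))
        for y in(.122,.053,-.017):
            k=Pa[(h>.003)&(h<.009)&(abs(Pa[:,1]-y)<.03)]; print('collar',len(k),(k.min(0)+k.max(0))/2)
```

```text
(np.float64(474.54794520547944), np.float64(262.36986301369865), 73) (np.float64(119.40789473684211), np.float64(201.73684210526315), 76) [ 0.47655351 -0.35170626  0.09359459]
top 1287 2016 [0.64692857 0.05232887 0.08880647] [-0.57717595  0.02738536  0.8161605 ] lean 35.29772829439164 yaw -2.716485102317922
end 137 [0.61307951 0.05320771 0.1237079 ] [0.61290162 0.05308202 0.12299545] 0.048056710349024014
collar 206 [0.64400974 0.12336412 0.08879251]
collar 134 [0.64002288 0.0530952  0.08820915]
collar 215 [ 0.63658909 -0.01708126  0.08871457]
scene 744 1497 [0.67825577 0.05171108 0.10240545] [ 0.79747829 -0.04330378  0.60179163] lean 53.00167842196369 yaw 176.89184061534328
```

```bash
cat >> h.py <<'E'
PSI=np.radians(-2.9)
def down(psi=PSI,lean=0.):
    # tool x along yaw psi, z down, leaned by `lean` (tool z towards +x)
    return Ro.from_euler('z',psi)*Ro.from_euler('y',-lean)*Ro.from_euler('x',np.pi)
def plan(p,Rt,n,p0=None,R0=None):
    st=r.get_state()
    p0=st['tool_pos'] if p0 is None else np.array(p0); R0=Ro.from_quat(st['eef_rot']) if R0 is None else R0
    rv=(R0.inv()*Rt).as_rotvec()/n; d=(np.array(p)-p0)/n; R=R0; tr=[]
    for i in range(n):
        tr.append([round(float(x),4) for x in R.inv().apply(d)]); R=R*Ro.from_rotvec(rv)
    print('trans',tr); print('turn',[round(float(x),4) for x in rv],'x',n)
    return np.array(p),Rt
E
python3 - <<'E'
from h import *
print(down().as_matrix().round(3), down(lean=np.radians(35)).apply([0,0,1]))
plan([.4765,-.351,.20],down(),8)
E
```

```text
[[ 0.999 -0.051 -0.   ]
 [-0.051 -0.999 -0.   ]
 [ 0.     0.    -1.   ]] [ 0.57284189 -0.02901892 -0.81915204]
trans [[0.0421, -0.0172, 0.0048], [0.0413, -0.0192, 0.0048], [0.0403, -0.0212, 0.0048], [0.0393, -0.0231, 0.0048], [0.0381, -0.0249, 0.0048], [0.0369, -0.0267, 0.0048], [0.0356, -0.0284, 0.0048], [0.0342, -0.0301, 0.0048]]
turn [-0.0002, 0.0001, 0.0476] x 8
```

Request:
servo_tool --translation '[[0.0421,-0.0172,0.0048],[0.0413,-0.0192,0.0048],[0.0403,-0.0212,0.0048],[0.0393,-0.0231,0.0048],[0.0381,-0.0249,0.0048],[0.0369,-0.0267,0.0048],[0.0356,-0.0284,0.0048],[0.0342,-0.0301,0.0048],[0,0,0],[0,0,0]]' --turn '[[0,0,0.0476],[0,0,0.0476],[0,0,0.0476],[0,0,0.0476],[0,0,0.0476],[0,0,0.0476],[0,0,0.0476],[0,0,0.0476],[0,0,0],[0,0,0]]'

```text
clock: 1.35
tool_pos: [0.476, -0.352, 0.2]
eef_rot: [1.0, -0.025, -0.001, 0.0]
contact_force: [0.1, -0.2, -0.6]
opening: 1.0
finger_force: 0.0
```

Run:
```python
from h import *
s=snap('wrist','w1.png'); print(r.get_state()['q'].round(3),-s['R'].T@s['t'],s['R'][2])
P=cloud(s);z=P[:,:,2]
for lo,hi in [(.008,.016),(.055,.062),(.063,.069),(.09,.1)]:
    q=P[(z>lo)&(z<hi)&(abs(P[:,:,0]-.476)<.08)&(abs(P[:,:,1]+.35)<.08)]
    if len(q): print(lo,len(q),np.median(q,0),q.min(0),q.max(0),(q.min(0)+q.max(0))/2)
```

```text
[ 0.577  0.69  -0.03   1.713  0.03   0.74  -1.092] [ 0.55085751 -0.35535878  0.34589504] [-0.28751707  0.013228   -0.95768416]
0.008 6170 [ 0.51729507 -0.3562827   0.0120213 ] [ 0.41059859 -0.41778844  0.00836009] [ 0.54378942 -0.28497807  0.01598973] [ 0.47719401 -0.35138326  0.01217491]
0.055 8702 [ 0.48226588 -0.35179422  0.06008044] [ 0.42732378 -0.40148501  0.05504447] [ 0.52711884 -0.30173422  0.06199733] [ 0.47722131 -0.35160962  0.0585209 ]
0.063 1066 [ 0.48423827 -0.35238989  0.06506232] [ 0.4528262  -0.38509079  0.063021  ] [ 0.49792309 -0.33125164  0.0683789 ] [ 0.47537465 -0.35817122  0.06569995]
0.09 675 [ 0.47826294 -0.35159991  0.09700548] [ 0.46661581 -0.36189797  0.09018686] [ 0.48799763 -0.34096256  0.09906252] [ 0.47730672 -0.35143027  0.09462469]
```

View pics/w1.png

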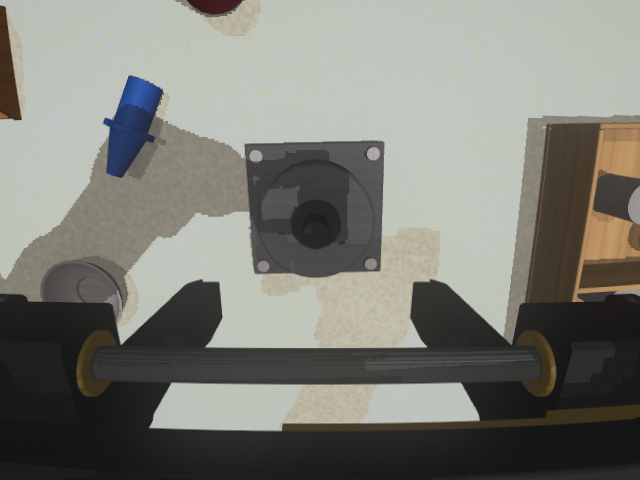

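The wrist view shows the knob at (314,232). The anvil centre is about (0.477, -0.351), and the heights come out at 60, 65 and 97 mm as expected. Descending to grip.

Request:
servo_tool --translation '[[0.001,-0.0007,0.04],[0,0,0.045],[0,0,0.036],[0,0,0.01],[0,0,0]]' --turn '[[0,0,0],[0,0,0],[0,0,0],[0,0,0],[0,0,0]]'

```text
clock: 2.02
tool_pos: [0.4772, -0.352, 0.0696]
eef_rot: [1.0, -0.026, -0.0, 0.0]
contact_force: [-0.3, -0.6, 0.1]
opening: 1.0
finger_force: 0.0
```

Request:
servo_tool --translation '[[0,0,0],[0,0,0],[0,0,0],[0,0,0],[0,0,0],[0,0,0],[0,0,0],[0,0,0]]' --turn '[[0,0,0],[0,0,0],[0,0,0],[0,0,0],[0,0,0],[0,0,0],[0,0,0],[0,0,0]]' --grip 0 --grip_force 25

```text
clock: 3.02
tool_pos: [0.4778, -0.351, 0.0693]
eef_rot: [1.0, -0.025, 0.0, 0.0]
contact_force: [0.7, -0.6, -0.8]
opening: 0.245
finger_force: 25.0
```

Run:
```python
from h import *
s=r.get_state(); print(s)
p,R=plan([.437,.320,.20],down(),14,p0=s['tool_pos']+[0,0,.12])
```

```text
{'clock': 3.025, 'q': array([ 0.57046345,  0.88502108, -0.02571489,  1.78943894,  0.04435848,
        0.46756624, -1.10721647]), 'qd': array([-0.00019552, -0.00186283,  0.00139263, -0.00016171,  0.00079254,
       -0.00160377, -0.00089085]), 'joint_torque': array([-6.53010467e-02, -5.45866978e+01,  1.02598652e+00, -8.95349443e+00,
       -3.59329325e-02, -3.00495629e-02, -2.11091421e-03]), 'tool_pos': array([ 0.4778325 , -0.35104125,  0.06931903]), 'eef_rot': array([ 9.99674932e-01, -2.54955948e-02,  3.16613062e-05,  6.89944544e-05]), 'contact_force': array([ 0.65386903, -0.57515813, -0.75499524]), 'moment': array([-0.00278819,  0.01105815,  0.01243941]), 'finger_force': 24.999961657449603, 'opening': 0.24515377221032897}
trans [[-0.0054, -0.0477, -0.0008], [-0.0054, -0.0477, -0.0008], [-0.0054, -0.0477, -0.0008], [-0.0054, -0.0477, -0.0008], [-0.0054, -0.0477, -0.0008], [-0.0053, -0.0477, -0.0008], [-0.0053, -0.0477, -0.0008], [-0.0053, -0.0477, -0.0008], [-0.0053, -0.0477, -0.0008], [-0.0053, -0.0477, -0.0008], [-0.0053, -0.0477, -0.0008], [-0.0053, -0.0477, -0.0008], [-0.0053, -0.0477, -0.0008], [-0.0053, -0.0477, -0.0008]]
turn [0.0, -0.0, -0.0] x 14
```

Request:
servo_tool --translation '[[0,0,-0.02],[0,0,-0.05],[0,0,-0.05],[-0.0054,-0.0477,0],[-0.0054,-0.0477,0],[-0.0054,-0.0477,0],[-0.0054,-0.0477,0],[-0.0054,-0.0477,0],[-0.0054,-0.0477,0],[-0.0054,-0.0477,0]]' --turn '[[0,0,0],[0,0,0],[0,0,0],[0,0,0],[0,0,0],[0,0,0],[0,0,0],[0,0,0],[0,0,0],[0,0,0]]'

```text
clock: 4.28
tool_pos: [0.4569, -0.0141, 0.1894]
eef_rot: [1.0, -0.026, 0.0, -0.0]
contact_force: [1.5, 0.5, -0.3]
opening: 0.242
finger_force: 25.0
```

Request:
servo_tool --translation '[[-0.0054,-0.0477,0],[-0.0054,-0.0477,0],[-0.0054,-0.0477,0],[-0.0054,-0.0477,0],[-0.0054,-0.0477,0],[-0.0054,-0.0477,0],[-0.0054,-0.0477,0],[0,0,0],[0,0,0]]' --turn '[[0,0,0],[0,0,0],[0,0,0],[0,0,0],[0,0,0],[0,0,0],[0,0,0],[0,0,0],[0,0,0]]'

```text
clock: 5.4
tool_pos: [0.4362, 0.3188, 0.1891]
eef_rot: [1.0, -0.026, -0.0, 0.001]
contact_force: [-0.2, -1.7, -0.8]
opening: 0.241
finger_force: 25.0
```

Run:
```python
from h import *
s=snap('wrist'); st=r.get_state();print(st['q'].round(2),st['tool_pos'],st['contact_force'],st['opening'])
P=cloud(s);z=P[:,:,2]
print(r.get_state()['moment'])
w=snap('wrist')
# anvil mouth now empty: top view
t=snap('top','top1.png');P=cloud(t);z=P[:,:,2]
m=(z>.055)&(z<.064)&(abs(P[:,:,0]-.477)<.06)&(abs(P[:,:,1]+.351)<.06); q=P[m]; print((q.min(0)+q.max(0))/2)
```

```text
[-0.8   0.65  0.14  1.88 -0.15  0.62 -2.19] [0.43643641 0.31809066 0.18913589] [-0.70287397 -0.5919917  -0.37307121] 0.24423294301287574
[-0.03180764 -0.01371565 -0.00211794]
[ 0.47665435 -0.35108583  0.05949594]
```

Request:
servo_tool --translation '[[0,0,0.05],[0,0,0.05],[0,0,0.035],[0,0,0.007],[0,0,0]]' --turn '[[0,0,0],[0,0,0],[0,0,0],[0,0,0],[0,0,0]]'

```text
clock: 6.18
tool_pos: [0.437, 0.3193, 0.0478]
eef_rot: [1.0, -0.026, 0.0, 0.0]
contact_force: [-0.3, -0.7, -0.7]
opening: 0.241
finger_force: 25.0
```

Request:
servo_tool --translation '[[0,0,0],[0,0,0],[0,0,0],[0,0,0],[0,0,0],[0,0,-0.03],[0,0,-0.06],[0,0,-0.05],[0,0,0],[0,0,0]]' --turn '[[0,0,0],[0,0,0],[0,0,0],[0,0,0],[0,0,0],[0,0,0],[0,0,0],[0,0,0],[0,0,0],[0,0,0]]' --grip 0.6

```text
clock: 7.42
tool_pos: [0.4358, 0.3196, 0.1868]
eef_rot: [1.0, -0.025, -0.0, 0.0]
contact_force: [0.0, 0.6, -0.3]
opening: 0.599
finger_force: 0.0
```

Run:
```python
from h import *
t=snap('wrist','w2.png');P=cloud(t);z=P[:,:,2]
print(r.get_state()['tool_pos'])
m=(abs(P[:,:,0]-.437)<.068)&(abs(P[:,:,1]-.32)<.068)&(z>.012)&(z<.1);m[300:]=False
q=P[m];print(len(q),q.min(0),q.max(0),np.median(q,0))
a=np.array([-.5729,.029,.8192]);a/=np.linalg.norm(a)
g=np.array([.6130,.0531,.1232])-.018*a
# standoff 0.10 along the axis, orientation leaned
Rt=down(lean=np.radians(35)); 
tcp=g-.019*a+.11*a
print('g',g,'standoff',tcp)
plan(tcp,Rt,12)
```

```text
[0.43549058 0.31932561 0.18619544]
1768 [0.41599908 0.29943755 0.03393886] [0.45746511 0.34032716 0.07363094] [0.44161656 0.31988462 0.0399172 ]
g [0.62331146 0.05257804 0.10845546] standoff [0.57118131 0.05521685 0.18299729]
trans [[0.0124, 0.0214, 0.0003], [0.0124, 0.0214, 0.0009], [0.0123, 0.0214, 0.0015], [0.0122, 0.0214, 0.0022], [0.0121, 0.0214, 0.0028], [0.0119, 0.0214, 0.0034], [0.0118, 0.0214, 0.004], [0.0115, 0.0214, 0.0046], [0.0113, 0.0214, 0.0052], [0.011, 0.0214, 0.0057], [0.0107, 0.0214, 0.0063], [0.0104, 0.0214, 0.0068]]
turn [0.0001, 0.0511, 0.0] x 12
```

View pics/w2.png

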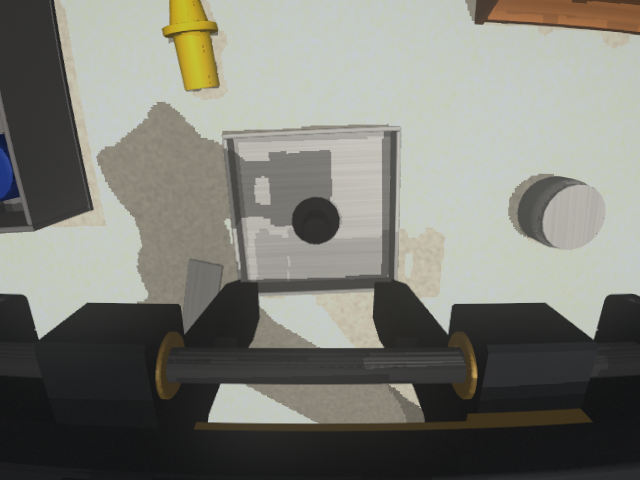

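The wrist view shows the plug standing in the tray at (316,220). Now to the leaned standoff above the middle die.

Request:
servo_tool --translation '[[0.0124,0.0214,0.0003],[0.0124,0.0214,0.0009],[0.0123,0.0214,0.0015],[0.0122,0.0214,0.0022],[0.0121,0.0214,0.0028],[0.0119,0.0214,0.0034],[0.0118,0.0214,0.004],[0.0115,0.0214,0.0046],[0.0113,0.0214,0.0052],[0.011,0.0214,0.0057]]' --turn '[[0,0.0511,0],[0,0.0511,0],[0,0.0511,0],[0,0.0511,0],[0,0.0511,0],[0,0.0511,0],[0,0.0511,0],[0,0.0511,0],[0,0.0511,0],[0,0.0511,0]]'

```text
clock: 8.72
tool_pos: [0.5574, 0.1225, 0.2118]
eef_rot: [0.977, -0.025, 0.21, 0.016]
contact_force: [-0.3, 0.6, 0.8]
opening: 0.604
finger_force: 0.0
```

Request:
servo_tool --translation '[[0.0107,0.0214,0.0063],[0.0104,0.0214,0.0068],[0,0,0],[0,0,0]]' --turn '[[0,0.0511,0],[0,0.0511,0],[0,0,0],[0,0,0]]'

```text
clock: 9.22
tool_pos: [0.5931, 0.0856, 0.2353]
eef_rot: [0.971, -0.026, 0.237, 0.022]
contact_force: [0.6, -0.1, 0.0]
opening: 0.599
finger_force: 0.0
```

Run:
```python
from h import *
s=snap('wrist','w3.png');P=cloud(s);st=r.get_state()
print(st['q'].round(2),st['tool_pos'],Ro.from_quat(st['eef_rot']).as_matrix().round(4))
I=s['img'].astype(int);m=np.zeros((480,640),bool);m[:290]=1
X=P
wood=m&(I[:,:,0]-I[:,:,2]>40)&(X[:,:,2]>.05)&(abs(X[:,:,1]-.053)<.11)
q=X[wood];q=q[~np.isnan(q[:,0])];best=0;rng=np.random.default_rng(0)
for _ in range(500):
    b=q[rng.choice(len(q),3,0)]; n=np.cross(b[1]-b[0],b[2]-b[0]); n/=np.linalg.norm(n)+1e-9
    i=abs((q-b[0])@n)<.0015
    if i.sum()>best: best=i.sum();I0=i
c=q[I0].mean(0);n=np.linalg.svd(q[I0]-c,full_matrices=False)[2][2];n*=np.sign(n[2])
print(best,len(q),n,np.degrees(np.arccos(n[2])),np.degrees(np.arctan2(-n[1],-n[0])))
h=(X-c)@n
for y in(.122,.053,-.017):
  for lo,hi in((.004,.008),(.044,.053)):
    k=X[m&(h>lo)&(h<hi)&(abs(X[:,:,1]-y)<.03)&(X[:,:,0]>.58)]
    if len(k)<20: continue
    e1=np.array([0,1,0])-n*n[1];e1/=np.linalg.norm(e1);e2=np.cross(e1,n)
    uv=np.c_[(k-c)@e1,(k-c)@e2].astype(np.float32); 
    lo2,hi2=uv.min(0),uv.max(0);(cc,rad)=cv2.minEnclosingCircle(uv)
    hm=np.median((k-c)@n); mid=(lo2+hi2)/2
    print(y,lo,len(k),'bbox c',c+e1*mid[0]+e2*mid[1]+n*hm,'size',hi2-lo2,'circ',c+e1*cc[0]+e2*cc[1]+n*hm,rad,'h',hm)
```

```text
[-0.53  0.57  0.31  2.12  0.73  0.04 -2.65] [0.59315029 0.08592329 0.23546521] [[ 0.8859 -0.0613  0.4599]
 [-0.0405 -0.9977 -0.0548]
 [ 0.4622  0.0299 -0.8863]]
12071 13456 [-0.5716307   0.03257961  0.81986396] 34.92882207378773 -3.261995580172011
0.122 0.004 1290 bbox c [0.64127292 0.12163894 0.08917522] size [0.04370517 0.04277897] circ [0.64120209 0.12157456 0.0891284 ] 0.022308386862277985 h 0.005988144279774985
0.122 0.044 245 bbox c [0.61713699 0.12279165 0.12340536] size [0.01357105 0.01352687] circ [0.61705126 0.12272628 0.12334819] 0.007205430418252945 h 0.0478865966961296
0.053 0.004 666 bbox c [0.63927495 0.05150429 0.09049109] size [0.04335497 0.03895522] circ [0.63725231 0.05178114 0.08906985] 0.022110316902399063 h 0.005924120802449808
0.053 0.044 1010 bbox c [0.61381091 0.05306162 0.1239446 ] size [0.02924462 0.02902268] circ [0.61344162 0.05289156 0.12369388] 0.015312372706830502 h 0.04795821065856331
-0.017 0.004 794 bbox c [ 0.63401413 -0.01843323  0.08966962] size [0.04377266 0.04137667] circ [ 0.63325484 -0.0182794   0.08913411] 0.022204039618372917 h 0.0059793371899685135
-0.017 0.044 590 bbox c [ 0.61060246 -0.01687314  0.12412225] size [0.01418553 0.03165985] circ [ 0.61041598 -0.01612246  0.1239624 ] 0.016926340758800507 h 0.047659457541963296
```

View pics/w3.png

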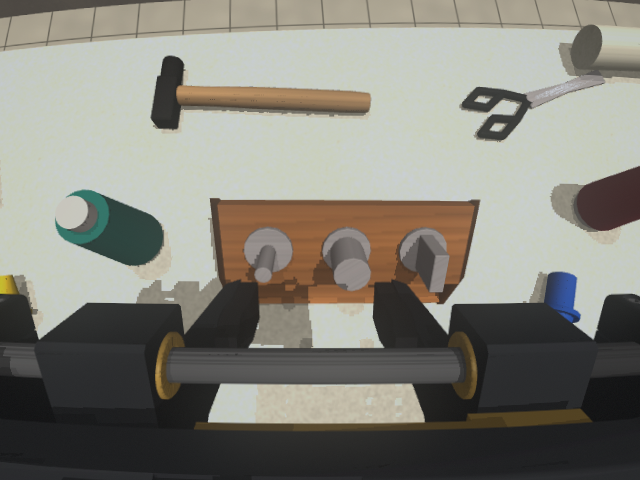

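The lean pushed the arm to its limits on q6 and q7. The die is round and the fingers close along y, so I can grip at a smaller lean (15°) and make up the remaining 20° by leaning the tool inward at the anvil.

```bash
cat >> h.py <<'E'
def ztool(lean,psi=PSI): return down(psi,np.radians(lean)).apply([0,0,1])
E
sed -i 's/radians(-2.9)/radians(-3.1)/' h.py
python3 - <<'E'
from h import *
T=load('top')
P=cloud(T);z=P[:,:,2]
for n,b in (('cone_b',(415,455,155,200)),):
    p=P[b[2]:b[3],b[0]:b[1]].reshape(-1,3);p=p[p[:,2]>.03];print(n,p.min(0),p.max(0))
a=-ztool(35); g=np.array([.6134,.0530,.1236])-.016*a
tcp=g+.019*ztool(15); print(a,g,tcp)
plan(tcp-.09*ztool(15),down(lean=np.radians(15)),8)
E
```

```text
cone_b [ 0.65463171 -0.29968924  0.03013551] [ 0.70637477 -0.24753036  0.12971586]
[-0.5727371   0.03101833  0.81915204] [0.62256379 0.05250371 0.11049357] [0.62747416 0.05223777 0.09214098]
trans [[-0.0019, 0.0037, 0.0071], [-0.0017, 0.0038, 0.0071], [-0.0015, 0.0038, 0.0072], [-0.0013, 0.0038, 0.0072], [-0.0011, 0.0039, 0.0072], [-0.0009, 0.0039, 0.0072], [-0.0007, 0.0039, 0.0072], [-0.0005, 0.0039, 0.0072]]
turn [0.0038, -0.0273, 0.0005] x 8
```

Request:
servo_tool --translation '[[-0.0019,0.0037,0.0071],[-0.0017,0.0038,0.0071],[-0.0015,0.0038,0.0072],[-0.0013,0.0038,0.0072],[-0.0011,0.0039,0.0072],[-0.0009,0.0039,0.0072],[-0.0007,0.0039,0.0072],[-0.0005,0.0039,0.0072],[0,0,0],[0,0,0]]' --turn '[[0.0038,-0.0273,0],[0.0038,-0.0273,0],[0.0038,-0.0273,0],[0.0038,-0.0273,0],[0.0038,-0.0273,0],[0.0038,-0.0273,0],[0.0038,-0.0273,0],[0.0038,-0.0273,0],[0,0,0],[0,0,0]]'

```text
clock: 10.52
tool_pos: [0.6048, 0.0533, 0.1803]
eef_rot: [0.991, -0.025, 0.132, 0.004]
contact_force: [-0.9, 0.1, 0.6]
opening: 0.6
finger_force: 0.0
```

Run:
```python
from h import *
st=r.get_state();print(st['q'].round(2),st['tool_pos'],Ro.from_quat(st['eef_rot']).as_matrix()[:,2].round(4),ztool(15))
plan([.6275,.0522,.0921]-.09*ztool(15),down(lean=np.radians(15)),1)
s=snap('wrist');X=cloud(s)
a=-ztool(35); c=np.array([.6134,.0530,.1236])-.048*a; h=(X-c)@a
k=X[(h>.044)&(h<.053)&(abs(X[:,:,1]-.053)<.03)&(X[:,:,0]>.58)&(np.arange(480)[:,None]<300)]
e1=np.array([0,1,0])-a*a[1];e1/=np.linalg.norm(e1);e2=np.cross(e1,a)
uv=np.c_[(k-c)@e1,(k-c)@e2]; print(len(k),uv.min(0),uv.max(0),(uv.min(0)+uv.max(0))/2,np.median((k-c)@a))
```

```text
[-0.07  0.66 -0.21  1.94  0.62  0.35 -2.41] [0.60477447 0.053273   0.18027622] [ 0.2609 -0.0145 -0.9653] [ 0.25844031 -0.01399663 -0.96592583]
trans [[-0.0008, -0.0002, 0.0011]]
turn [0.0004, -0.0026, 0.0036] x 1
1496 [-0.01458599 -0.01511582] [0.01446535 0.0154604 ] [-6.03187882e-05  1.72287687e-04] 0.04805589585170528
```

The die estimate agrees to within 0.2 mm. Descending and gripping.

Request:
servo_tool --translation '[[-0.0008,-0.0002,0.03],[0,0,0.03],[0,0,0.02],[0,0,0.011],[0,0,0],[0,0,0]]' --turn '[[0,-0.0026,0.0036],[0,0,0],[0,0,0],[0,0,0],[0,0,0],[0,0,0]]'

```text
clock: 11.32
tool_pos: [0.6284, 0.0514, 0.0933]
eef_rot: [0.991, -0.027, 0.131, 0.004]
contact_force: [0.0, -0.2, 0.7]
opening: 0.598
finger_force: 0.0
```

Request:
servo_tool --translation '[[0,0,0],[0,0,0],[0,0,0],[0,0,0],[0,0,0],[0,0,0]]' --turn '[[0,0,0],[0,0,0],[0,0,0],[0,0,0],[0,0,0],[0,0,0]]' --grip 0 --grip_force 50

```text
clock: 12.08
tool_pos: [0.6283, 0.0513, 0.0928]
eef_rot: [0.991, -0.027, 0.131, 0.004]
contact_force: [-1.9, -0.4, 5.4]
opening: 0.329
finger_force: 50.0
```

Run:
```python
from h import *
st=r.get_state();print(st['q'].round(2),st['tool_pos'],Ro.from_quat(st['eef_rot']).as_matrix()[:,2].round(4),st['contact_force'],st['moment'])
a=-ztool(35); R=Ro.from_quat(st['eef_rot']); print('axis in tool',R.inv().apply(a)); 
plan(st['tool_pos']+.06*a,R,1)
```

```text
[-0.15  0.83 -0.06  1.93  0.69  0.17 -2.49] [0.62831773 0.05130177 0.09284872] [ 0.2594 -0.0149 -0.9657] [-1.85444137 -0.39217153  5.43981052] [0.11092398 0.37190745 0.02283059]
axis in tool [-0.34103193  0.00120114 -0.94005094]
trans [[-0.0205, 0.0001, -0.0564]]
turn [0.0, 0.0, 0.0] x 1
```

Request:
servo_tool --translation '[[-0.0034,0,-0.0094],[-0.0068,0,-0.0188],[-0.0102,0,-0.0282],[-0.0102,0,-0.0282],[-0.0102,0,-0.0282],[0,0,0],[0,0,0]]' --turn '[[0,0,0],[0,0,0],[0,0,0],[0,0,0],[0,0,0],[0,0,0],[0,0,0]]'

```text
clock: 12.95
tool_pos: [0.5595, 0.0548, 0.1907]
eef_rot: [0.991, -0.028, 0.131, 0.004]
contact_force: [0.0, -0.3, -4.1]
opening: 0.327
finger_force: 50.0
```

Run:
```python
from h import *
st=r.get_state();print(st['q'].round(2),st['tool_pos'],Ro.from_quat(st['eef_rot']).as_matrix()[:,2].round(4),st['contact_force'],st['opening'])
a0=-ztool(35); 
s=snap('scene','s2.png'); t=snap('top','t2.png')
# die in hand, from scene: points around expected
R=Ro.from_quat(st['eef_rot']); g=st['tool_pos']-.019*R.apply([0,0,1]); print('grip',g)
for n,s in(('scene',s),('top',t)):
    P=cloud(s).reshape(-1,3); d=P-g; 
    h=d@a0; rad=np.linalg.norm(d-h[:,None]*a0,axis=1)
    k=(rad<.028)&(h<-.02)&(h>-.085); q=P[k]; print(n,k.sum(),'h range',h[k].min() if k.sum() else 0)
    for lo in range(-80,-20,6):
        kk=k&(h*1000>=lo)&(h*1000<lo+6)
        if kk.sum()>3: print(lo,kk.sum(),rad[kk].min().round(4),rad[kk].max().round(4), d[kk].mean(0).round(4))
C=cv2.resize(s['img'][100:340,200:520],None,fx=2,fy=2)
# home pose over anvil: lean -20, tool at mouth
Rt=down(lean=np.radians(-20)); print('z',ztool(-20))
top=np.array([.4768,-.3512,.06])
tcp=top+[0,0,.032+.085]+.019*ztool(-20); print(tcp)
plan(tcp,Rt,16)
```

```text
[-0.12  0.6  -0.17  2.06  0.64  0.29 -2.46] [0.5595058  0.05480849 0.19072232] [ 0.2587 -0.0153 -0.9658] [ 0.00923567 -0.31373652 -4.08063131] 0.3274857100090714
grip [0.55458966 0.05509979 0.20907298]
scene 427 h range -0.07084221730203859
-74 16 0.0029 0.0089 [ 0.0432 -0.003  -0.0545]
-68 27 0.0049 0.0102 [ 0.0414 -0.0031 -0.0503]
-62 36 0.0032 0.0111 [ 0.0378 -0.0035 -0.0457]
-56 43 0.006 0.0125 [ 0.0361 -0.0018 -0.0394]
-50 43 0.0075 0.0147 [ 0.0329 -0.0025 -0.0342]
-44 50 0.0065 0.0151 [ 0.0305 -0.0028 -0.0287]
-38 60 0.0085 0.0164 [ 0.0286 -0.0009 -0.0227]
-32 78 0.017 0.0233 [ 0.0282 -0.0022 -0.0154]
-26 74 0.0097 0.0242 [ 0.0204 -0.0023 -0.0136]
top 1 h range -0.032068635399473036
z [-0.34151966  0.01849604 -0.93969262]
[ 0.47031113 -0.35084858  0.15914584]
trans [[-0.0045, 0.0256, 0.0008], [-0.0045, 0.0256, 0.001], [-0.0045, 0.0256, 0.0012], [-0.0044, 0.0256, 0.0013], [-0.0044, 0.0256, 0.0015], [-0.0043, 0.0256, 0.0017], [-0.0042, 0.0256, 0.0018], [-0.0042, 0.0256, 0.002], [-0.0041, 0.0256, 0.0021], [-0.004, 0.0256, 0.0023], [-0.0039, 0.0256, 0.0024], [-0.0038, 0.0256, 0.0026], [-0.0037, 0.0256, 0.0027], [-0.0036, 0.0256, 0.0029], [-0.0035, 0.0256, 0.003], [-0.0034, 0.0256, 0.0031]]
turn [0.0001, -0.0381, -0.0001] x 16
```

View pics/s2.png

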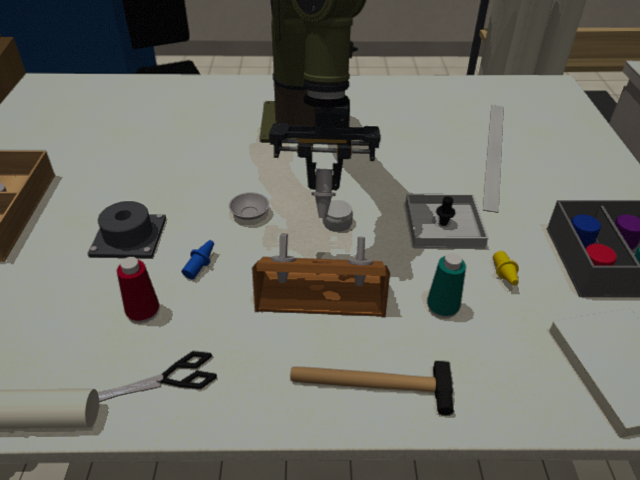

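The scene view shows the die held at (323,195), the plug standing in the tray at (447,212), and the other two dies still in the rack. Moving over the anvil while turning the die upright.

Request:
servo_tool --translation '[[-0.0045,0.0256,0.0008],[-0.0045,0.0256,0.001],[-0.0045,0.0256,0.0012],[-0.0044,0.0256,0.0013],[-0.0044,0.0256,0.0015],[-0.0043,0.0256,0.0017],[-0.0042,0.0256,0.0018],[-0.0042,0.0256,0.002],[-0.0041,0.0256,0.0021],[-0.004,0.0256,0.0023]]' --turn '[[0,-0.0381,0],[0,-0.0381,0],[0,-0.0381,0],[0,-0.0381,0],[0,-0.0381,0],[0,-0.0381,0],[0,-0.0381,0],[0,-0.0381,0],[0,-0.0381,0],[0,-0.0381,0]]'

```text
clock: 14.3
tool_pos: [0.5038, -0.1995, 0.1702]
eef_rot: [0.998, -0.028, -0.06, -0.002]
contact_force: [0.4, 0.4, -4.4]
opening: 0.329
finger_force: 50.0
```

Request:
servo_tool --translation '[[-0.0039,0.0256,0.0024],[-0.0038,0.0256,0.0026],[-0.0037,0.0256,0.0027],[-0.0036,0.0256,0.0029],[-0.0035,0.0256,0.003],[-0.0034,0.0256,0.0031],[0,0,0],[0,0,0]]' --turn '[[0,-0.0381,0],[0,-0.0381,0],[0,-0.0381,0],[0,-0.0381,0],[0,-0.0381,0],[0,-0.0381,0],[0,0,0],[0,0,0]]'

```text
clock: 15.3
tool_pos: [0.4707, -0.3492, 0.1589]
eef_rot: [0.985, -0.027, -0.173, -0.005]
contact_force: [-0.9, 0.9, -3.2]
opening: 0.329
finger_force: 50.0
```

```bash
cat > die.py <<'E'
from h import *
# measure the held die's axis (scene + wrist clouds) near the tool
st=r.get_state();R=Ro.from_quat(st['eef_rot']); g=st['tool_pos']-.019*R.apply([0,0,1])
print(st['q'].round(2),'tcp',st['tool_pos'].round(4),'z',R.as_matrix()[:,2].round(4),'grip',g.round(4),st['contact_force'].round(1),st['opening'])
import sys
for n in ('scene','top','wrist'):
    s=snap(n,n+'_%.2f.png'%st['clock']); P=cloud(s); d=P-g; 
    rad=np.hypot(d[:,:,0],d[:,:,1]); h=d[:,:,2]
    cam=-s['R'].T@s['t']
    for nm,lo,hi in(('shank',-.075,-.034),('collar',-.031,-.025),('end',.010,.022)):
        m=(rad<.03)&(h>lo)&(h<hi); q=P[m]
        if nm=='shank':
            rows=[]
            for b in np.arange(-.072,-.034,.004):
                mm=m&(h>b)&(h<b+.004); 
                if mm.sum()<4: continue
                v,u=np.nonzero(mm); um=(u.min()+u.max())/2
                rows.append((b+.002,mm.sum(),P[mm].mean(0).round(4)))
            if rows: print(n,nm,*[ (round(float(x[0]),3),int(x[1]),x[2].tolist()) for x in rows],sep='\n  ')
        elif len(q)>5: print(n,nm,len(q),'mean',q.mean(0).round(4),'bbox',((q.min(0)+q.max(0))/2).round(4),(q.max(0)-q.min(0)).round(4))
    m=(P[:,:,2]>.056)&(P[:,:,2]<.063)&(abs(P[:,:,0]-.477)<.06)&(abs(P[:,:,1]+.351)<.06);q=P[m]
    if len(q)>50: print(n,'anvil top',((q.min(0)+q.max(0))/2).round(4),(q.max(0)-q.min(0)).round(4))
E
python3 die.py
```

```text
[ 0.7   0.91 -0.43  1.45  0.47  1.23 -1.51] tcp [ 0.4707 -0.3492  0.1589] z [-0.3394  0.0196 -0.9404] grip [ 0.4771 -0.3496  0.1767] [-0.9  0.9 -3.2] 0.32867667059674727
scene
  shank
  (-0.07, 8, [0.4799, -0.3458, 0.1074])
  (-0.066, 11, [0.4822, -0.3469, 0.1112])
  (-0.062, 12, [0.4814, -0.3447, 0.115])
  (-0.058, 15, [0.4835, -0.3466, 0.119])
  (-0.054, 16, [0.4836, -0.3449, 0.1227])
  (-0.05, 18, [0.4841, -0.3453, 0.1268])
  (-0.046, 15, [0.4847, -0.3452, 0.1305])
  (-0.042, 22, [0.4864, -0.346, 0.1348])
  (-0.038, 13, [0.4875, -0.3434, 0.1386])
  (-0.034, 6, [0.4899, -0.343, 0.1416])
scene collar 102 mean [ 0.4892 -0.3465  0.1497] bbox [ 0.4857 -0.3492  0.1488] [0.0298 0.0446 0.0058]
scene end 68 mean [ 0.4893 -0.3628  0.192 ] bbox [ 0.488  -0.3613  0.1925] [0.015  0.0252 0.0114]
scene anvil top [ 0.4801 -0.3519  0.0595] [0.1021 0.1004 0.0069]
top collar 36 mean [ 0.4594 -0.3474  0.1499] bbox [ 0.4591 -0.3487  0.1496] [0.0089 0.0352 0.0043]
top end 110 mean [ 0.471  -0.3549  0.1927] bbox [ 0.4754 -0.3567  0.1925] [0.0279 0.0416 0.0115]
top anvil top [ 0.4764 -0.3508  0.0595] [0.0984 0.096  0.0069]
wrist
  shank
  (-0.07, 35, [0.4819, -0.3487, 0.1073])
  (-0.066, 58, [0.4829, -0.3491, 0.1108])
  (-0.062, 67, [0.4834, -0.3494, 0.1146])
  (-0.058, 91, [0.4842, -0.3492, 0.1188])
  (-0.054, 88, [0.4851, -0.3491, 0.1228])
  (-0.05, 107, [0.486, -0.3494, 0.1267])
  (-0.046, 109, [0.487, -0.3491, 0.1306])
  (-0.042, 45, [0.4884, -0.3497, 0.1338])
wrist collar 1236 mean [ 0.4908 -0.3495  0.1503] bbox [ 0.4864 -0.3485  0.1487] [0.0239 0.0436 0.006 ]
wrist end 2967 mean [ 0.4898 -0.35    0.1922] bbox [ 0.4861 -0.3503  0.1927] [0.0238 0.0505 0.012 ]
wrist anvil top [ 0.478  -0.3519  0.0592] [0.0988 0.0996 0.0065]
```

```bash
cat > fit.py <<'E'
from h import *
from scipy.optimize import least_squares
st=r.get_state();R=Ro.from_quat(st['eef_rot']); g=st['tool_pos']-.019*R.apply([0,0,1])
def ring(P,zlo,zhi,c,rmin,rmax,rad):
    d=P-c; q=P[(abs(P[:,:,2]-(zlo+zhi)/2)<(zhi-zlo)/2)&(np.hypot(d[:,:,0],d[:,:,1])<rmax)&(np.hypot(d[:,:,0],d[:,:,1])>rmin)]; return q
for n in('wrist','scene'):
    s=load(n);P=cloud(s);d=P-g;h=d[:,:,2]
    q=P[(np.hypot(d[:,:,0],d[:,:,1])<.026)&(h>-.071)&(h<-.038)]
    def f(p):  # tip (p0,p1,p2), tilt p3,p4
        a=np.array([p[3],p[4],1]);a/=np.linalg.norm(a);e=q-(g+[p[0],p[1],p[2]-.072]);t=e@a
        return (np.linalg.norm(e-t[:,None]*a,axis=1)-(.007+.225*t))*1000
    o=least_squares(f,np.zeros(5),loss='soft_l1',bounds=([-.02,-.02,-.02,-.2,-.2],[.02,.02,.02,.2,.2]))
    J=np.linalg.inv(o.jac.T@o.jac)
    print(n,len(q),'tip',(g+[o.x[0],o.x[1],o.x[2]-.072]).round(4),'tilt deg',np.degrees(o.x[3:]).round(2),'rms',np.sqrt((o.fun**2).mean()),'sd',np.sqrt(np.diag(J))[:3])
    t=o.x; zs=.06
    # collar underside, top and mouth rim (shape checks)
    # anvil rim: outermost top pixels, circle fit
    m=((abs(P[:,:,2]-.0595)<.004)&(np.hypot(P[:,:,0]-.477,P[:,:,1]+.351)<.056)).astype(np.uint8)
    if n=='wrist': m[300:]=0
    cs,hi=cv2.findContours(m,cv2.RETR_LIST,cv2.CHAIN_APPROX_NONE); e=np.vstack(cs)[:,0]
    pts=np.array([onz(s,u,v,.06) for u,v in e]); rr=np.hypot(pts[:,0]-.477,pts[:,1]+.351)
    for nm,R0,k in(('body',.05,abs(rr-.05)<.004),('mouth',.0165,abs(rr-.0165)<.004)):
        if k.sum()<15: print(nm,'few');continue
        w=pts[k];oo=least_squares(lambda p:(np.hypot(w[:,0]-p[0],w[:,1]-p[1])-p[2])*1000,[.477,-.351,R0],loss='soft_l1')
        print(' ',nm,k.sum(),oo.x.round(4))
E
python3 fit.py
```

```text
wrist 596 tip [ 0.4759 -0.3487  0.1065] tilt deg [-0.18  0.1 ] rms 0.2230140022517074 sd [0.00034939 0.00022309 0.00128712]
  body 386 [ 0.4786 -0.3518  0.0493]
  mouth 137 [ 0.4792 -0.3514  0.0153]
scene 126 tip [ 0.4764 -0.349   0.1075] tilt deg [-0.17  0.08] rms 1.0620621527305696 sd [0.00048579 0.00047315 0.00153602]
  body 119 [ 0.4802 -0.3509  0.0498]
  mouth 31 [ 0.479  -0.3502  0.0151]
```

```bash
ls pics
```

```text
crop.png
s2.png
scene0.png
scene_15.30.png
t2.png
top0.png
top1.png
top_15.30.png
w1.png
w2.png
w3.png
wrist_15.30.png
```

Request:
servo_tool --translation '[[0.0023,0.0023,-0.0008],[0.0068,0,0.0188],[0.0068,0,0.0188],[0.0068,0,0.0188],[0.0034,0,0.0094],[0,0,0],[0,0,0]]' --turn '[[0,0,0],[0,0,0],[0,0,0],[0,0,0],[0,0,0],[0,0,0],[0,0,0]]'

```text
clock: 16.32
tool_pos: [0.4731, -0.3528, 0.0902]
eef_rot: [0.985, -0.027, -0.172, -0.004]
contact_force: [0.6, 0.7, -3.9]
opening: 0.326
finger_force: 50.0
```

```bash
cat > fit2.py <<'E'
from h import *
from scipy.optimize import least_squares
st=r.get_state();R=Ro.from_quat(st['eef_rot']); g=st['tool_pos']-.019*R.apply([0,0,1])
print('tcp',st['tool_pos'].round(4),'z',R.as_matrix()[:,2].round(4),'grip',g.round(4),'F',st['contact_force'].round(1),'M',st['moment'].round(2),st['opening'],'q',st['q'].round(2))
def circ(w,c0,R0):
    o=least_squares(lambda p:(np.hypot(w[:,0]-p[0],w[:,1]-p[1])-R0)*1000,c0[:2],loss='soft_l1'); 
    return o.x.round(4),len(w),'rms %.2f'%np.sqrt((o.fun**2).mean())
for n in('wrist','scene','top'):
    s=snap(n,n+'_%.2f.png'%st['clock']);P=cloud(s);d=P-g
    if n=='wrist': P[330:]=np.nan;d=P-g
    rad=np.hypot(d[:,:,0],d[:,:,1]);h=d[:,:,2]
    k=(rad>.018)&(rad<.027)&(h>-.0305)&(h<-.0275); w=P[k]
    if len(w)>15: print(n,'collar side',circ(w,g,.022),'z',w[:,2].min())
    k=(rad>.012)&(rad<.018)&(h>-.02)&(h<.02); w=P[k]
    if len(w)>15: print(n,'head side',circ(w,g,.015))
    k=(rad>.016)&(rad<.0215)&(h>-.028)&(h<-.018); w=P[k]
    if len(w)>15: print(n,'collar top z',np.median(w[:,2]),len(w))
    dd=np.hypot(P[:,:,0]-.4775,P[:,:,1]+.3515)
    k=(P[:,:,2]>.03)&(P[:,:,2]<.056)&(abs(dd-.05)<.004); w=P[k]
    if len(w)>15: print(n,'body side',circ(w,[.4775,-.3515],.05))
    k=(abs(P[:,:,2]-.06)<.004)&(dd<.046)&(dd>.03); w=P[k]
    if len(w)>15: print(n,'anvil top z',np.median(w[:,2]),len(w))
E
python3 fit2.py
```

```text
tcp [ 0.4731 -0.3528  0.0902] z [-0.3388  0.0179 -0.9407] grip [ 0.4795 -0.3532  0.1081] F [ 0.6  0.7 -3.9] M [-0.03 -0.63  0.02] 0.32562761683850333 q [ 0.69  1.   -0.41  1.47  0.51  1.12 -1.55]
wrist collar side (array([ 0.4778, -0.3527]), 320, 'rms 0.33') z 0.07757456558654242
wrist head side (array([ 0.4779, -0.3527]), 4464, 'rms 0.86')
wrist collar top z 0.08237995420925098 1450
wrist body side (array([ 0.4773, -0.3517]), 3091, 'rms 0.22')
wrist anvil top z 0.060167890415589065 8814
scene collar side (array([ 0.4776, -0.3536]), 20, 'rms 1.09') z 0.0777281324956933
scene head side (array([ 0.4785, -0.3529]), 184, 'rms 1.41')
scene collar top z 0.08239897372030543 67
scene body side (array([ 0.4774, -0.3519]), 507, 'rms 1.42')
scene anvil top z 0.0606671949052629 460
top head side (array([ 0.4792, -0.3523]), 61, 'rms 1.37')
top collar top z 0.08343729260653969 26
top body side (array([ 0.477 , -0.3524]), 90, 'rms 0.86')
top anvil top z 0.06017087749902768 348
```

The gap is 16 mm and the offset is about (-0.5, +1.0) mm. Correcting and lowering 12 mm.

Request:
servo_tool --translation '[[-0.0005,-0.001,0.0002],[0.0021,0,0.0056],[0.002,0,0.0057],[0,0,0],[0,0,0]]' --turn '[[0,0,0],[0,0,0],[0,0,0],[0,0,0],[0,0,0]]'

```text
clock: 17.1
tool_pos: [0.4721, -0.3516, 0.0776]
eef_rot: [0.985, -0.027, -0.173, -0.005]
contact_force: [-0.5, -0.3, -3.2]
opening: 0.325
finger_force: 50.0
```

```bash
python3 fit2.py
```

```text
tcp [ 0.4721 -0.3516  0.0776] z [-0.34    0.0184 -0.9403] grip [ 0.4786 -0.352   0.0955] F [-0.5 -0.3 -3.2] M [-0.   -0.61  0.01] 0.3246167611532316 q [ 0.68  1.01 -0.4   1.48  0.52  1.1  -1.56]
wrist collar side (array([ 0.4768, -0.3515]), 340, 'rms 0.34') z 0.064995911665091
wrist head side (array([ 0.477 , -0.3515]), 4476, 'rms 0.87')
wrist collar top z 0.06974512720640941 1432
wrist body side (array([ 0.4772, -0.3517]), 3701, 'rms 0.23')
wrist anvil top z 0.0601441320215314 9194
scene collar side (array([ 0.4766, -0.3518]), 19, 'rms 1.34') z 0.0650116926912925
scene head side (array([ 0.4776, -0.3518]), 178, 'rms 1.53')
scene collar top z 0.07059832138776932 58
scene body side (array([ 0.4772, -0.352 ]), 495, 'rms 1.46')
scene anvil top z 0.060858197301801135 441
top head side (array([ 0.4782, -0.3516]), 65, 'rms 1.46')
top collar top z 0.07041174371043048 26
top body side (array([ 0.4771, -0.3524]), 91, 'rms 0.71')
top anvil top z 0.05992782654854567 346
```

Request:
servo_tool --translation '[[0.0006,0.0002,0.0009],[0.0003,0,0.0009],[0.0003,0,0.0009],[0,0,0],[0,0,0]]' --turn '[[0,0,0],[0,0,0],[0,0,0],[0,0,0],[0,0,0]]'

```text
clock: 17.88
tool_pos: [0.4723, -0.3519, 0.0748]
eef_rot: [0.985, -0.027, -0.173, -0.004]
contact_force: [-0.1, -0.7, -4.3]
opening: 0.329
finger_force: 50.0
```

Request:
servo_tool --translation '[[0.0002,0,0.0005],[0,0,0],[0,0,0]]' --turn '[[0,0,0],[0,0,0],[0,0,0]]'

```text
clock: 18.25
tool_pos: [0.4723, -0.3519, 0.0742]
eef_rot: [0.985, -0.027, -0.173, -0.004]
contact_force: [0.8, -1.1, -3.6]
opening: 0.327
finger_force: 50.0
```

```bash
python3 fit2.py
```

```text
tcp [ 0.4723 -0.3519  0.0742] z [-0.3398  0.0183 -0.9403] grip [ 0.4788 -0.3522  0.0921] F [ 0.8 -1.1 -3.6] M [ 0.01 -0.6  -0.02] 0.3266995802717208 q [ 0.68  1.02 -0.4   1.48  0.52  1.1  -1.56]
wrist collar side (array([ 0.477 , -0.3517]), 343, 'rms 0.48') z 0.06158556910148878
wrist head side (array([ 0.4772, -0.3518]), 4481, 'rms 0.87')
wrist collar top z 0.06642975439378407 1436
wrist body side (array([ 0.4772, -0.3517]), 3885, 'rms 0.23')
wrist anvil top z 0.060139297022864795 9251
scene collar side (array([ 0.4782, -0.3526]), 36, 'rms 2.37') z 0.06164130281758467
scene head side (array([ 0.4779, -0.352 ]), 169, 'rms 1.44')
scene collar top z 0.06682591354353787 54
scene body side (array([ 0.4774, -0.3519]), 508, 'rms 1.43')
scene anvil top z 0.0605668415659697 430
top collar side (array([ 0.4768, -0.3514]), 17, 'rms 2.26') z 0.061696075133489965
top head side (array([ 0.4784, -0.3516]), 57, 'rms 1.41')
top collar top z 0.06721998129959836 23
top body side (array([ 0.4769, -0.3526]), 91, 'rms 0.86')
top anvil top z 0.059761475458846955 338
```

The offset is now about zero and the gap is 0.3–0.5 mm with no contact force. Creeping down until it touches.

Request:
servo_tool --translation '[[0.0001,0,0.0003],[0,0,0],[0,0,0]]' --turn '[[0,0,0],[0,0,0],[0,0,0]]'

```text
clock: 18.77
tool_pos: [0.4723, -0.3519, 0.0739]
eef_rot: [0.985, -0.027, -0.173, -0.004]
contact_force: [0.2, 0.5, -3.9]
opening: 0.326
finger_force: 50.0
```

Request:
servo_tool --translation '[[0.0001,0,0.0003],[0,0,0],[0,0,0]]' --turn '[[0,0,0],[0,0,0],[0,0,0]]'

```text
clock: 19.15
tool_pos: [0.4723, -0.3519, 0.0738]
eef_rot: [0.985, -0.027, -0.173, -0.004]
contact_force: [0.3, 0.4, -0.0]
opening: 0.328
finger_force: 50.0
```

Request:
servo_tool --translation '[[0.0001,0,0.0003],[0,0,0],[0,0,0]]' --turn '[[0,0,0],[0,0,0],[0,0,0]]'

```text
clock: 19.52
tool_pos: [0.4724, -0.3519, 0.0738]
eef_rot: [0.985, -0.027, -0.173, -0.004]
contact_force: [-0.1, 0.7, 5.6]
opening: 0.323
finger_force: 50.0
```

Contact came straight up (about 9 N net) with no side force. Checking, then releasing.

```bash
python3 fit2.py | grep -E "wrist|tcp"
```

```text
tcp [ 0.4724 -0.3519  0.0738] z [-0.3398  0.0181 -0.9403] grip [ 0.4788 -0.3522  0.0917] F [-0.1  0.7  5.6] M [ 0.23  0.23 -0.  ] 0.3227937723188639 q [ 0.68  1.02 -0.4   1.48  0.52  1.1  -1.56]
wrist collar side (array([ 0.4771, -0.3518]), 364, 'rms 1.39') z 0.061162344644634235
wrist head side (array([ 0.4773, -0.3518]), 4495, 'rms 0.87')
wrist collar top z 0.06600656651803007 1421
wrist body side (array([ 0.4772, -0.3517]), 3920, 'rms 0.24')
wrist anvil top z 0.060136819122988 9273
```

Request:
servo_tool --translation '[[0,0,0],[0,0,0],[0,0,0],[0,0,0],[0,0,0],[0,0,0]]' --turn '[[0,0,0],[0,0,0],[0,0,0],[0,0,0],[0,0,0],[0,0,0]]' --grip 0.65

```text
clock: 20.42
tool_pos: [0.4723, -0.3519, 0.0733]
eef_rot: [0.985, -0.027, -0.173, -0.004]
contact_force: [-0.1, -0.1, 0.4]
opening: 0.651
finger_force: 0.0
```

Request:
servo_tool --translation '[[0,0,-0.01],[0,0,-0.03],[0,0,-0.05],[0,0,-0.05],[0,0,0],[0,0,0]]' --turn '[[0,0,0],[0,0,0],[0,0,0],[0,0,0],[0,0,0],[0,0,0]]'

```text
clock: 21.18
tool_pos: [0.5194, -0.3544, 0.2048]
eef_rot: [0.985, -0.027, -0.173, -0.004]
contact_force: [0.1, 0.7, -0.2]
opening: 0.651
finger_force: 0.0
```

Run:
```python
from h import *
s=snap('wrist','wf.png');t=snap('scene','sf.png');print(r.get_state()['tool_pos'],r.get_state()['clock'])
for n,s,lim in(('wrist',s,320),('scene',t,480)):
    P=cloud(s);P[lim:]=np.nan;dd=np.hypot(P[:,:,0]-.4772,P[:,:,1]+.3517);z=P[:,:,2]
    print(n,'anvil',np.nanmedian(z[(dd>.03)&(dd<.046)&(z>.05)&(z<.07)]),'collar',np.nanmedian(z[(dd>.017)&(dd<.0205)&(z>.062)&(z<.075)]))
    k=P[(dd<.02)&(z>.09)&(z<.12)]; e=k[k[:,2]>.106]
    k2=P[(dd>.016)&(dd<.0215)&(z>.0645)&(z<.07)]
    for nm,q in(('end',e),('collar top',k2)):
        if len(q)<20: continue
        A=np.c_[q[:,:2],np.ones(len(q))];c=np.linalg.lstsq(A,q[:,2],rcond=None)[0];print(n,nm,len(q),'mean',q.mean(0).round(4),'slopes deg',np.degrees(c[:2]).round(2))
C=np.vstack([cv2.resize(t['img'][180:270,80:250],(640,339)),cv2.resize(t['img'][190:290,240:500],(640,246))]);cv2.imwrite('pics/final.png',C[:,:,::-1])
```

```text
[ 0.51857617 -0.35433027  0.20374024] 21.275
wrist anvil 0.06024372137926022 collar 0.06626692475213311
wrist end 990 mean [ 0.4786 -0.3519  0.1082] slopes deg [-0.55 -0.11]
wrist collar top 544 mean [ 0.4855 -0.352   0.0662] slopes deg [-0.28 -0.1 ]
scene anvil 0.06053144729637715 collar 0.06617999862008991
scene end 118 mean [ 0.4798 -0.3507  0.1084] slopes deg [-0.28  1.11]
scene collar top 61 mean [ 0.4846 -0.3494  0.0665] slopes deg [-0.16 -0.71]
```

View pics/final.png

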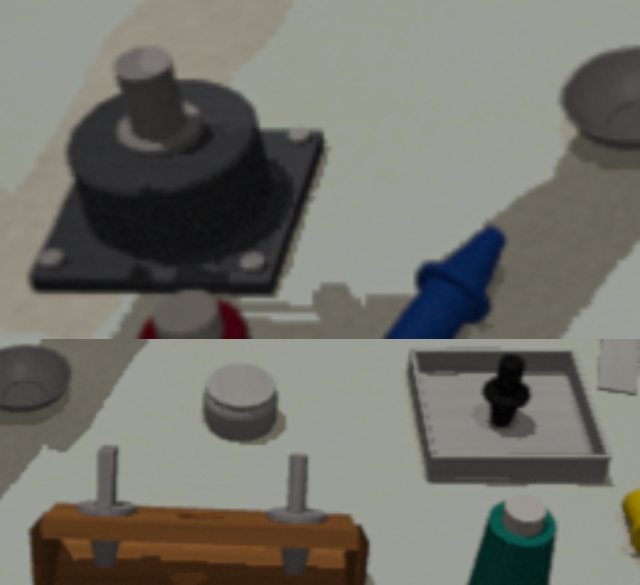

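The final crop shows the die upright in the anvil at (150,100), collar top 66 mm against an anvil top of 60 mm. The plug is in the tray at (508,390), and the flat and slim dies are still in the rack. Handing in.

```bash
python3 -c "
from plant import r
print(r.finish_job())"
```

```text
the job is handed in; nothing more can be done
None
```

The job is handed in at about 21 s: the plug is in the tray, the thick-headed die stands upright and fully home in the anvil and has been released, and the other two dies are still in the rack.

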